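# Sort two bolts with the sloping gauge slot

## Task

Check the shorter of the two bolts in the sloping gauge: lay it fully down in the slot, flat on the face between the red end cheeks, for a moment. Then leave it lying flat in the yellow tray, and put the longer bolt, which is too long for the slot, flat in the blue tray; leave everything else where it stands.

Things in the scene. Friction and masses are not known exactly. Their poses are not given: they have to be found in the camera images.
- bolt_short_center (a point): the shorter bolt: dark steel hex bolt with its nut run on, 72 mm long overall, lying on flats. Head and nut 18 mm across flats, each 9 mm long; bare shank between them 12 mm thick, 54 mm long; about 85 g. This point is on its axis, half-way along (9 mm above what it lies on); x axis along the bolt, head to nut. Grip it across mid-shank from above
- bolt_long_center (a point): the longer bolt: dark steel hex bolt with its nut run on, 98 mm long overall, lying on flats. Head and nut 18 mm across flats, each 9 mm long; bare shank between them 12 mm thick, 80 mm long; about 110 g. This point is on its axis, half-way along (9 mm above what it lies on); x axis along the bolt, head to nut. Grip it across mid-shank from above
- gauge_face: sloping face (green, 86 x 118 mm) of the fixed grey bolt gauge, at 35 degrees, looking up and towards the robot. Origin: on the face, middle of the slot floor, 48 mm above the table; z square out of the face, x up the slope, y along the slot (level). A bolt fully in the slot has its axis along y, 9 mm above the face; fingers holding it there have room only when about square to the face. Face spans x = -35 to +51 mm
- cheek (a point): on the slot floor at the inner side of the red +y end cheek, 39 mm along y from gauge_face's origin, same axes. The slot's other cheek mirrors it: 78 mm between them. Cheeks stand 16 mm above the face, 10 mm thick, 46 mm long in x
- lip (a point): on the face at the slot side of a low red lip, x = 13.5, y = 32.5 mm from gauge_face's origin, same axes. Four such lips (x = +/-13.5, so the slot is 27 mm wide), 6 mm high and 6 mm thick, only from |y| = 26 to 39 mm: the middle of the slot is open on both sides for the fingers
- tray_short: fixed open yellow plastic tray for the shorter bolt, outside 125 x 150 x 28 mm (x, y, z), walls and floor 4 mm thick (inside 117 x 142 mm). Origin at the centre of its underside, z up; the inner floor lies 4 mm above it
- tray_long: fixed open blue plastic tray for the longer bolt, outside 125 x 150 x 28 mm (x, y, z), walls and floor 4 mm thick (inside 117 x 142 mm). Origin at the centre of its underside, z up; the inner floor lies 4 mm above it
- scraper: bystander: grey plastic ice scraper lying along its y axis, 230 mm long, blade (at -y) 100 mm wide, 20 mm high. Origin under its middle
- funnel: bystander: aluminium funnel standing mouth down, 140 mm wide, 140 mm high. Origin at the centre of its foot
- mug: bystander: white ceramic mug, 80 mm wide, 92 mm high, handle at its +y. Origin at the centre of its foot

How it is judged:
By the outcome, as a careful person would: the job done as asked, in the order asked, and still so for the second after the job is handed in, with the robot touching nothing.
It also fails if it takes over 58 s, if anything falls off the work surface, if the arm or the gripper's body presses on something with over 40 N, if the wrist force passes 120 N, or if a joint passes its speed limit or range.

## Robot

A 7-joint arm with a two-finger parallel gripper is mounted at the origin on the work surface. World frame = base frame: x ahead of the robot, y to its left, z up, the work surface at z = 0. Lengths are in m, angles in rad, forces in N, time in s.
With the tool pointing down it reaches from about 0.4 to 0.85 m from the base axis. Payload 4.5 kg.
Tool frame: the origin (TCP) lies between the finger pads; the fingertips stand 19 mm ahead of it and the grasp point (between the pads) is the TCP (r.tips_ahead is the distance from the TCP to the fingertips, in m); z points along the fingers, y is the line along which they close (so a half turn about z gives the same grasp; the last joint's range is limited). The gripper opens to 88 mm and grips with 3 to 60 N. Pads are 18 mm wide; open, the fingers measure 123 mm over their backs; the gripper's body (75 mm by 187 mm) begins 45 mm behind the grasp point.
Start: joints at [1.362, 0.689, -0.195, 1.565, 0.157, 0.902, -0.215], TCP at [0.15, -0.607, 0.258] pointing down, gripper open.
Joint ranges: [-3.01, 3.01], [-0.46, 2.08], [-1.47, 1.51], [0.13, 2.56], [-1, 4.14], [0.04, 2.09], [-2.66, 2.66]. Speed limits (rad/s): [2.57, 2.57, 3.14, 3.14, 3.14, 3.14, 3.14].

## Interface

Orientations are given as a unit quaternion [x, y, z, w].
In Python, from plant import r, cams, models gives the robot as it stands. The module is installed in compiled form; this text tells all that it offers.
- The arm moves only by the tool jog_arm, never from a script. Its arguments are lists of equal length, an entry for each row: "turn": the turn, a rotation vector about the tool's x, y, z in rad, a list of three; "translation": the shift along the tool's x, y, z in m, a list of three; "grip": the closure, from 0 (fully open) to 1 (shut). In form: {"turn": [[ax, ay, az], ...], "translation": [[tx, ty, tz], ...], "grip": [grip, ...]}. A call has 1 to 20 rows; each row is the pose to reach, as a shift and turn from the pose commanded when the call began, along the tool's axes at that moment; what a row does not reach only later rows make up. A row lasts 1/8 s, in which the tool goes at most 62.5 mm and 10.7 degrees, less where a joint would pass 70% of its speed; a pose out of reach is approached as far as the arm can. A call with a gripper value outside its range is refused whole. The fingers move at their own pace and stop on an object; "force" is the grip in N (left out, the last holds). Time passes only in rows, so rows that repeat a pose let the fingers close. It gives the time, the measured TCP pose, the force, the opening and the grip force at its end, in the units of the state.
- r.get_state(): the state, without advancing time (a new reading comes with each control period).
- cams.snapshot(name): name is "side" or "top" or "wrist"; returns the picture (384x512x3 uint8, red, green, blue); there is no depth.
- cams.camera_params(name): a dict with "fx", "fy", "cx", "cy" (pixels), "eye" and "orientation" of the camera in the world. Camera axes: x right, y up, looking along -z (the intrinsics and any distortion apply to the point x, -y, -z); pixel columns grow to the right and rows downward; lengths in m; the calibration is good to about 2 mm. A picture is of the moment at which its call begins: read the wrist's pose just before it. camera_params takes no time and is no camera call; for the wrist camera it gives the pose at the moment of the call.
- r.finish_job(): hands the job in; it is judged then, once.
Trained networks look in the newest picture that a camera, given by its name, has taken for a name from the list of things; names that differ only in an ending like _2 or _b are one class to them, and where a whole thing is asked for, a point or a joint stands for the part that bears it (a point fixed in the world has none). Each returns a list of dicts, best first, with "p" (0 to 1); they miss things now and then, are a little off and sometimes report something else, mostly with a low value. They report only what shows in the picture. A call takes as long as a camera call.
- models.find_in(camera, name): "position" ([x, y, z] in m, in world coordinates, good to about 4 mm: the middle of the surface that is visible of it).
- models.masks_of(camera, name): "pixels" (384x512 bool, what is visible of it).
- models.place_of(camera, name): "position" ([x, y, z] in m, in world coordinates, good to about 4 mm: a listed point, or the origin of a listed thing).
The state is a dict: "clock": time; "q": joint angles; "qd": joint speeds; "joint_torque": joint torques, N m; "tool_pos": TCP position; "eef_rot": TCP orientation; "contact_force": force on the tool from outside, world axes, zero at the start; "moment": the same for the moment, N m; "opening": opening from 0.0 (shut) to 1.0 (fully open); "finger_force": force on a finger pad.
Only numpy, scipy, OpenCV 4.12 (cv2) and the standard library are available. Lean on these libraries where they do the work, as an engineer would, in place of code of your own. Each camera call takes 0.05 s, during which the arm holds its last target. There are 200 camera calls.

## Working session

There is one attempt and no reset: what is moved stays moved. The work goes in short steps, Python scripts to look and compute and a tool call to move; the robot and the scene stay as the last step left them, time stands still between calls to the robot, and variables do not carry over. Pictures are saved under pics/ and viewed, at most 10 in all, crops included, and the job is handed in when it is done.

Besides the shell and the picture viewer there is one more tool, called after "Request:" in YAML: its name, and indented under it one key for each argument. jog_arm: Moves the arm, as the interface text tells. Its arguments: {"type":"object","properties":{"turn":{"type":"array"},"translation":{"type":"array"},"grip":{"type":"array"},"force":{"type":"number"}},"required":["turn","translation","grip"]}

```bash
mkdir -p pics; cat > h.py <<'E'
from plant import r,cams,models
import numpy as np, cv2
from scipy.spatial.transform import Rotation as R
def snap(n,f):
    im=cams.snapshot(n); cv2.imwrite('pics/'+f,im[:,:,::-1]); return im
def ray(n,u,v):
    p=cams.camera_params(n); d=np.array([(u-p['cx'])/p['fx'],-(v-p['cy'])/p['fy'],-1])
    return np.array(p['eye']),R.from_quat(p['orientation']).apply(d)
def at(n,u,v,z):
    e,d=ray(n,u,v); return e+d*(z-e[2])/d[2]
def proj(n,P):
    p=cams.camera_params(n); c=R.from_quat(p['orientation']).inv().apply(np.array(P)-p['eye'])
    return p['cx']+p['fx']*c[0]/-c[2], p['cy']-p['fy']*c[1]/-c[2]
E
python3 - <<'E'
from h import *
print(cams.camera_params('top'));print(r.get_state()['tool_pos'],r.get_state()['eef_rot'])
for c in('top','side'):
    snap(c,c+'1.png')
    for n in('bolt_short_center','bolt_long_center','gauge_face','cheek','tray_short','tray_long','scraper','funnel','mug'):
        print(c,n,[(np.round(d['position'],3).tolist(),round(d['p'],2)) for d in models.place_of(c,n)[:3]])
E
```

```text
{'fx': 367.7765984094112, 'fy': 367.7765984094112, 'cx': 256.4938123997312, 'cy': 190.15850079687192, 'eye': array([ 0.51195937, -0.00262901,  1.07537859]), 'orientation': array([-0.02855522,  0.01381011,  0.71663973, -0.69672188])}
[ 0.15007254 -0.60611461  0.25689003] [ 9.92633664e-01  1.21150976e-01 -1.87825877e-04 -9.02327375e-04]
top bolt_short_center [([0.442, 0.084, 0.009], 0.44)]
top bolt_long_center [([0.435, -0.104, 0.005], 0.6)]
top gauge_face [([0.6, -0.021, 0.046], 0.83), ([0.724, -0.237, 0.002], 0.48)]
top cheek [([0.606, 0.021, 0.046], 0.67)]
top tray_short [([0.499, 0.322, -0.001], 0.75)]
top tray_long [([0.507, -0.308, -0.001], 0.8)]
top scraper [([0.72, -0.238, 0.001], 0.82), ([0.697, 0.337, 0.0], 0.24)]
top funnel [([0.696, 0.336, 0.001], 0.69)]
top mug [([0.695, 0.188, -0.002], 0.86), ([0.698, 0.338, 0.001], 0.68)]
side bolt_short_center [([0.446, 0.085, 0.009], 0.54), ([0.509, -0.305, -0.001], 0.24)]
side bolt_long_center [([0.442, -0.105, 0.004], 0.6)]
side gauge_face [([0.602, -0.019, 0.047], 0.87)]
side cheek [([0.604, 0.022, 0.044], 0.69)]
side tray_short []
side tray_long [([0.505, -0.308, 0.003], 0.71)]
side scraper [([0.719, -0.236, 0.004], 0.98)]
side funnel [([0.698, 0.336, -0.002], 0.71)]
side mug [([0.694, 0.185, -0.003], 0.59)]
```

View pics/top1.png

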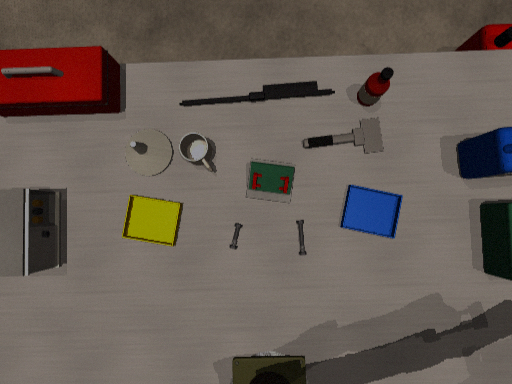

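View pics/side1.png

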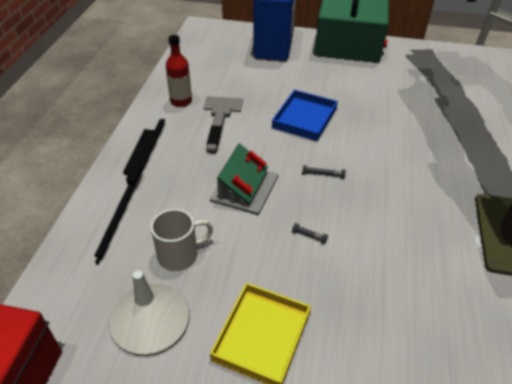

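The top view shows the short bolt at about (236,236), the long bolt at (301,237), the gauge at (270,181), the yellow tray at (153,220) and the blue tray at (371,211). The side view agrees with these. Next I'll measure axes and yaw.

```bash
cat >> h.py <<'E'
def axis(n,name,z):
    o=models.masks_of(n,name)
    for d in o[:2]:
        v,u=np.nonzero(d['pixels'])
        P=np.array([at(n,a,b,z)[:2] for a,b in zip(u,v)]); m=P.mean(0)
        w,V=np.linalg.eigh(np.cov((P-m).T)); a=V[:,1]; s=(P-m)@a
        mid=m+a*(s.max()+s.min())/2
        print(n,name,round(d['p'],2),len(u),'mean',m.round(4),'mid',mid.round(4),'yaw',round(np.arctan2(a[1],a[0])%np.pi,3),'len',round(np.ptp(s),3))
E
python3 - <<'E'
from h import *
for c in('top','side'):
    im=snap(c,c+'2.png')
    for n in('bolt_short_center','bolt_long_center'): axis(c,n,0.009)
im=cv2.imread('pics/top2.png').astype(int); 
B,G,Rr=im[...,0],im[...,1],im[...,2]
win=np.zeros(B.shape,bool);win[150:212,238:305]=1
m=win&(Rr>1.8*G)&(Rr>60)
n,l,st,ce=cv2.connectedComponentsWithStats(m.astype(np.uint8))
print(st[1:],ce[1:]); c=[at('top',*x,0.055) for x in ce[1:] ]; print(np.round(c,4))
for n,f in(('yellow',(Rr>100)&(B<60)&(G>80)),('blue',(B>100)&(Rr<60))):
    f=f.copy().astype(np.uint8); f[:180]=0; f[:,420:]=0; f[260:]=0
    k,l,st,ce=cv2.connectedComponentsWithStats(f); i=1+st[1:,4].argmax()
    q=cv2.boxPoints(cv2.minAreaRect(np.argwhere(l==i)[:,::-1].astype(np.float32)))
    q=np.array([at('top',*x,0.02)[:2] for x in q]); print(n,q.round(3).tolist(),q.mean(0).round(3))
p=cams.camera_params('wrist');s=r.get_state();T=R.from_quat(s['eef_rot']).inv()
print('wristcam in tool',T.apply(p['eye']-s['tool_pos']),(T*R.from_quat(p['orientation'])).as_matrix().round(3).tolist(),p['fx'])
E
```

```text
top bolt_long_center 0.45 167 mean [ 0.4339 -0.1056] mid [ 0.435  -0.1056] yaw 0.038 len 0.098
side bolt_short_center 0.49 252 mean [0.4497 0.0802] mid [0.4496 0.0802] yaw 2.857 len 0.076
side bolt_long_center 0.67 273 mean [ 0.4373 -0.1085] mid [ 0.4386 -0.1085] yaw 0.049 len 0.099
[[252 173  10  17  87]
 [279 177  10  16  85]] [[255.52873563 180.45977011]
 [284.32941176 184.01176471]]
[[ 0.6006  0.0198  0.055 ]
 [ 0.5884 -0.06    0.055 ]]
yellow [[0.451, 0.412], [0.575, 0.389], [0.545, 0.24], [0.422, 0.264]] [0.498 0.326]
blue [[0.463, -0.221], [0.578, -0.249], [0.546, -0.384], [0.432, -0.355]] [ 0.505 -0.302]
wristcam in tool [ 0.08213885  0.0006721  -0.12606612] [[0.0, 0.95, 0.314], [1.0, -0.0, 0.001], [0.001, 0.314, -0.95]] 338.34676317681055
```

```bash
cat >> h.py <<'E'
def down(yaw): return R.from_euler('z',yaw)*R.from_euler('x',np.pi)
def rel(*ts):
    s=r.get_state(); R0=R.from_quat(s['eef_rot'])
    for P,Rt in ts: print('turn',(R0.inv()*Rt).as_rotvec().round(3).tolist(),'tr',R0.inv().apply(np.array(P)-s['tool_pos']).round(4).tolist())
E
python3 - <<'E'
from h import *
rel(([.3,-.45,.25],down(0.0)),([.44,-.2,.22],down(-.27)),([.446,.083,.15],down(-.27)))
E
```

```text
turn [0.0, -0.0, 0.243] tr [0.183, -0.1161, 0.0077]
turn [0.0, -0.0, 0.513] tr [0.379, -0.3251, 0.0377]
turn [0.0, -0.0, 0.513] tr [0.4528, -0.5983, 0.1077]
```

Request:
jog_arm:
  turn:
    - [0,0,0.12]
    - [0,0,0.24]
    - [0,0,0.24]
    - [0,0,0.24]
    - [0,0,0.35]
    - [0,0,0.51]
    - [0,0,0.51]
    - [0,0,0.51]
    - [0,0,0.51]
    - [0,0,0.51]
    - [0,0,0.51]
    - [0,0,0.51]
    - [0,0,0.51]
    - [0,0,0.51]
    - [0,0,0.51]
    - [0,0,0.51]
  translation:
    - [0.06,-0.04,0]
    - [0.12,-0.08,0]
    - [0.18,-0.116,0.01]
    - [0.22,-0.16,0.015]
    - [0.26,-0.2,0.02]
    - [0.3,-0.24,0.025]
    - [0.34,-0.285,0.03]
    - [0.379,-0.325,0.037]
    - [0.395,-0.38,0.05]
    - [0.41,-0.435,0.06]
    - [0.425,-0.49,0.08]
    - [0.44,-0.545,0.095]
    - [0.4528,-0.598,0.1077]
    - [0.4528,-0.598,0.1077]
    - [0.4528,-0.598,0.1077]
    - [0.4528,-0.598,0.1077]
  grip: [0,0,0,0,0,0,0,0,0,0,0,0,0,0,0,0]

```text
clock: 3.3
tool_pos: [0.4463, 0.0809, 0.1504]
eef_rot: [0.991, -0.135, 0.0, 0.0]
contact_force: [0.9, -1.2, -0.0]
opening: 1.001
finger_force: 0.0
```

```bash
python3 - <<'E'
from h import *
s=r.get_state();print(s['tool_pos'],s['q'].__repr__())
snap('wrist','w1.png'); axis('wrist','bolt_short_center',0.009)
print(models.place_of('wrist','bolt_short_center')[:1])
E
```

```text
[0.44634237 0.08086308 0.15037389] array([-0.33029591,  0.67658926,  0.07772848,  2.17704258, -0.16588057,
        0.29278068, -1.95182323])
wrist bolt_short_center 0.81 1607 mean [0.4464 0.0841] mid [0.4455 0.0844] yaw 2.888 len 0.076
[{'position': [0.4458, 0.0819, 0.0064], 'p': 0.74}]
```

View pics/w1.png

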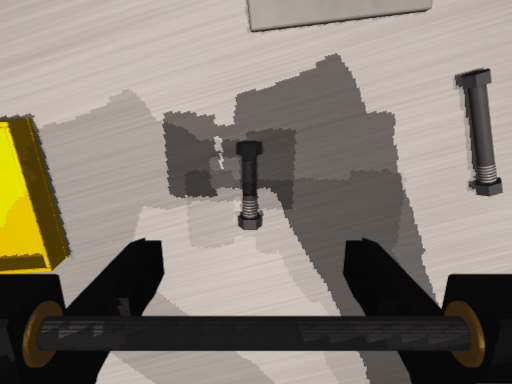

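The wrist view shows the short bolt from (249,148) to (250,222), centred between the open fingers and aligned with the tool's x. I'll go down and grip.

Request:
jog_arm:
  turn:
    - [0,0,-0.016]
    - [0,0,-0.016]
    - [0,0,-0.016]
    - [0,0,-0.016]
    - [0,0,-0.016]
    - [0,0,-0.016]
    - [0,0,-0.016]
    - [0,0,-0.016]
    - [0,0,-0.016]
    - [0,0,-0.016]
  translation:
    - [-0.001,-0.002,0.045]
    - [-0.001,-0.002,0.09]
    - [-0.001,-0.002,0.115]
    - [-0.001,-0.002,0.128]
    - [-0.001,-0.002,0.128]
    - [-0.001,-0.002,0.128]
    - [-0.001,-0.002,0.128]
    - [-0.001,-0.002,0.128]
    - [-0.001,-0.002,0.128]
    - [-0.001,-0.002,0.128]
  grip: [0,0,0.2,0.2,0.2,1,1,1,1,1]
  force: 30

```text
clock: 4.7
tool_pos: [0.4517, 0.086, 0.0266]
eef_rot: [0.992, -0.126, -0.005, 0.002]
contact_force: [0.5, -0.5, 0.3]
opening: 0.253
finger_force: 0.0
```

Request:
jog_arm:
  turn:
    - [0,0,0]
    - [0,0,0]
    - [0,0,0]
  translation:
    - [0,0,0]
    - [0,0,0]
    - [0,0,0]
  grip: [1,1,1]

```text
clock: 5.08
tool_pos: [0.4516, 0.0857, 0.0265]
eef_rot: [0.992, -0.125, -0.005, 0.002]
contact_force: [0.1, -1.1, 1.5]
opening: 0.125
finger_force: 30.0
```

```bash
python3 - <<'E'
from h import *
s=r.get_state();print(s['tool_pos'],s['q'].__repr__(),s['finger_force'],s['opening'],R.from_quat(s['eef_rot']).as_matrix().round(3).tolist())
E
```

```text
[0.45161376 0.08570274 0.0265033 ] array([-0.31403209,  0.94450312,  0.04407162,  2.18527773, -0.99962021,
        0.04317514, -1.11094464]) 30.000381767749786 0.12461766349750776 [[0.968, -0.249, -0.011], [-0.249, -0.969, -0.003], [-0.01, 0.005, -1.0]]
```

Request:
jog_arm:
  turn:
    - [0,0,0]
    - [0,0,0]
    - [0,0,0]
    - [0,0,0]
    - [0,0,0]
    - [0,0,0]
  translation:
    - [0,0,-0.01]
    - [0,0,-0.04]
    - [0,0,-0.08]
    - [0.02,0,-0.12]
    - [0.05,0,-0.14]
    - [0.05,0,-0.14]
  grip: [1,1,1,1,1,1]

```text
clock: 5.82
tool_pos: [0.5044, 0.0738, 0.1679]
eef_rot: [0.992, -0.125, -0.002, 0.001]
contact_force: [-0.9, -0.6, -1.4]
opening: 0.121
finger_force: 30.0
```

```bash
python3 - <<'E'
from h import *
s=r.get_state();R0=R.from_quat(s['eef_rot']);print(s['tool_pos'],s['q'].__repr__(),s['finger_force'],s['opening'],R0.as_matrix().round(3).tolist())
im=snap('wrist','w2.png')
P=s['tool_pos']+R0.apply([0,0,0.0175])
print('proj axis pts',[np.round(proj('wrist',s['tool_pos']+R0.apply([a,0,.0175])),1).tolist() for a in(-.042,-.036,-.03,0,.03)])
for d in models.masks_of('wrist','bolt_short_center')[:2]:
    v,u=np.nonzero(d['pixels']);print(d['p'],u.min(),u.max(),v.min(),v.max(),len(u))
cv2.imwrite('pics/w2c.png',cv2.resize(im[60:384,130:380,::-1],None,fx=2,fy=1.85))
E
```

```text
[0.50435736 0.07382828 0.16790087] array([-0.57615887,  0.76922586,  0.58373035,  2.01411099, -0.75609413,
        0.59016126, -1.28782291]) 29.999827444553375 0.12127224580156751 [[0.969, -0.248, -0.005], [-0.248, -0.969, -0.002], [-0.004, 0.003, -1.0]]
proj axis pts [[252.4, 330.1], [252.4, 320.4], [252.4, 310.5], [252.4, 257.5], [252.4, 197.7]]
0.76 231 276 192 315 3552
```

View pics/w2c.png

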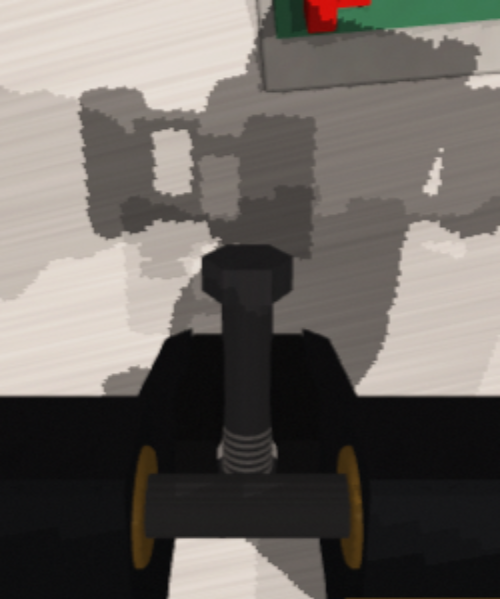

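The bolt is held near the tips with its head end at about v=192. So its centre is about 6 mm towards the tool's −x. Next is a hover pose square to the gauge face.

```bash
cat >> h.py <<'E'
def gauge(O,psi):
    M=(R.from_euler('z',psi)*R.from_euler('y',-np.radians(35))).as_matrix()
    return M, R.from_matrix(np.c_[M[:,1],M[:,0],-M[:,2]])
E
python3 - <<'E'
from h import *
O=np.array([.600,-.0205,.048]);M,T=gauge(O,-.152)
P=O+M@[0,.0058,.0265+.06]; print(P)
rel((P,T))
E
```

```text
[ 0.55183589 -0.0072545   0.11885665]
turn [-0.467, 0.521, -1.609] tr [0.0707, 0.0663, 0.0463]
```

Request:
jog_arm:
  turn:
    - [-0.047,0.052,-0.161]
    - [-0.093,0.104,-0.322]
    - [-0.14,0.156,-0.483]
    - [-0.187,0.208,-0.644]
    - [-0.234,0.26,-0.805]
    - [-0.28,0.313,-0.965]
    - [-0.327,0.365,-1.126]
    - [-0.374,0.417,-1.287]
    - [-0.42,0.469,-1.448]
    - [-0.467,0.521,-1.609]
    - [-0.467,0.521,-1.609]
    - [-0.467,0.521,-1.609]
    - [-0.467,0.521,-1.609]
    - [-0.467,0.521,-1.609]
  translation:
    - [0.007,0.007,0]
    - [0.014,0.013,0]
    - [0.021,0.02,0]
    - [0.028,0.027,0]
    - [0.035,0.033,0]
    - [0.042,0.04,0]
    - [0.05,0.046,0]
    - [0.057,0.053,0.01]
    - [0.064,0.06,0.02]
    - [0.071,0.066,0.03]
    - [0.071,0.066,0.04]
    - [0.071,0.066,0.046]
    - [0.071,0.066,0.046]
    - [0.071,0.066,0.046]
  grip: [1,1,1,1,1,1,1,1,1,1,1,1,1,1]

```text
clock: 7.68
tool_pos: [0.6366, 0.0123, 0.2352]
eef_rot: [0.738, 0.628, 0.15, 0.195]
contact_force: [0.1, 0.2, -1.1]
opening: 0.121
finger_force: 30.0
```

```bash
python3 - <<'E'
from h import *
s=r.get_state();R0=R.from_quat(s['eef_rot']);print(s['tool_pos'],s['q'].round(2).tolist())
O=np.array([.600,-.0205,.048]);M,T=gauge(O,-.152)
print('err',M.T@(s['tool_pos']-O)-[0,.0058,.0865],(R0.inv()*T).as_rotvec())
im=snap('wrist','w3.png').copy()
g=lambda x,y,z: proj('wrist',O+M@[x,y,z])
for x,y,z in [(-23,39,16),(23,39,16),(-23,-39,16),(23,-39,16),(-23,49,16),(23,49,16),(-35,-59,0),(51,-59,0),(51,59,0),(-35,59,0)]:
    u,v=g(x/1e3,y/1e3,z/1e3); print((x,y,z),round(u),round(v)); cv2.circle(im,(int(round(u)),int(round(v))),2,(255,255,0),1)
cv2.imwrite('pics/w3m.png',cv2.resize(im[:,:,::-1],None,fx=1.56,fy=1.56))
for n in('gauge_face','cheek'): print(n,[(np.round(d['position'],4).tolist(),round(d['p'],2)) for d in models.place_of('wrist',n)[:2]])
print('cheek expected',O+M@[0,.039,0])
E
```

```text
[0.63661761 0.01227435 0.2351507 ] [-0.4, 0.65, 0.35, 2.03, -1.0, 0.04, 0.67]
err [0.13292971 0.03214094 0.04889043] [-0.11322833  0.02814057 -0.00115011]
(-23, 39, 16) 76 181
(23, 39, 16) 131 183
(-23, -39, 16) 92 265
(23, -39, 16) 142 268
(-23, 49, 16) 74 169
(23, 49, 16) 129 171
(-35, -59, 0) 93 273
(51, -59, 0) 181 279
(51, 59, 0) 170 154
(-35, 59, 0) 70 152
gauge_face [([0.5944, -0.0183, 0.0486], 0.97), ([0.6197, 0.0089, 0.0566], 0.48)]
cheek [([0.6026, 0.0177, 0.0449], 0.67)]
cheek expected [0.6059052  0.01805034 0.048     ]
```

View pics/w3m.png

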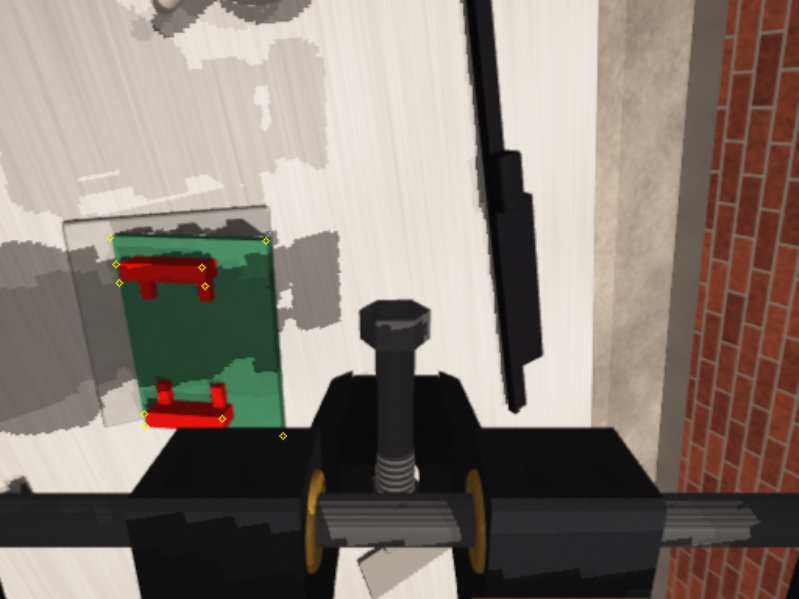

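The view shows the gauge at left, with its cheeks near (105,172) and (117,264) in the original picture and the overlay in agreement. The arm stopped short because joints 5 and 6 reached their limits. I'll fit a kinematic model to choose a reachable wrist branch.

```bash
cat > kin.py <<'E'
import numpy as np, itertools
from scipy.optimize import least_squares
from scipy.spatial.transform import Rotation as R
D=[([1.362,.689,-.195,1.565,.157,.902,-.215],[.1501,-.6061,.2569],[.99263,.12115,-.00019,-.0009]),
([-.33029591,.67658926,.07772848,2.17704258,-.16588057,.29278068,-1.95182323],[.44634,.08086,.15037],[.991,-.135,0,0]),
([-.31403209,.94450312,.04407162,2.18527773,-.99962021,.04317514,-1.11094464],[.4516,.0857,.0265],[.992,-.125,-.005,.002]),
([-.57615887,.76922586,.58373035,2.01411099,-.75609413,.59016126,-1.28782291],[.50436,.07383,.1679],[.992,-.125,-.002,.001])]
def fk(q,p,s):
    z=lambda a:R.from_euler('z',a); y=lambda a:R.from_euler('y',a)
    d=p[:4]; a=p[4:8]
    M=z(s[0]*q[0]+p[8]); P=np.array([0,0,d[0]]); P=P+M.apply([a[0],0,0])
    M=M*y(q[1]+p[11])*z(s[1]*q[2]); P=P+M.apply([a[1],0,d[1]])
    M=M*y(q[3]+p[12])*z(s[2]*q[4]+p[10]); P=P+M.apply([0,0,d[2]])+M.apply([a[2],0,0])
    M=M*y(q[5]+p[13])*z(s[3]*q[6]+p[9]); P=P+M.apply([0,0,d[3]])
    return P,M
def fit(D):
    best=None
    for s in itertools.product((1,-1),repeat=4):
      for o7 in (0,np.pi/2,np.pi,-np.pi/2):
        def res(p):
            e=[]
            for q,P,Q in D:
                X,M=fk(q,p,s); e+=list((X-P)*5)+list((M.inv()*R.from_quat(Q)).as_rotvec())
            return np.r_[e,1e-3*p[4:8],3e-2*p[10:14]]
        o=least_squares(res,[.34,.4,.4,.2,0,0,0,0,0,o7,0,0,0,0])
        if best is None or o.cost<best[0]: best=(o.cost,s,o.x,o.fun)
    return best
E
python3 - <<'E'
from h import *; import kin,pickle
s=r.get_state(); kin.D.append((s['q'],s['tool_pos'],s['eef_rot']))
b=kin.fit(kin.D); print(b[0],b[1],b[2].round(3)); print(b[3].round(4)); pickle.dump(b,open('k.pkl','wb'))
E
```

```text
0.00470652127530128 (-1, -1, -1, -1) [ 0.366  0.539  0.331  0.306  0.007  0.011 -0.003  0.    -0.082  1.489
  0.006  0.017 -0.023  0.009]
[-0.0181  0.003   0.0247 -0.0008 -0.0067 -0.006   0.0148  0.0496  0.0076
  0.0001  0.0024 -0.0034 -0.0048  0.0393  0.011  -0.0076  0.0028 -0.0052
 -0.0056 -0.0035 -0.03   -0.      0.0001  0.0044 -0.0078 -0.0375 -0.0132
 -0.0028  0.0337  0.0102  0.      0.     -0.      0.      0.0002  0.0005
 -0.0007  0.0003]
```

```bash
python3 - <<'E'
from h import *; import kin,pickle,itertools
from scipy.optimize import least_squares
s=r.get_state(); kin.D.append((s['q'],s['tool_pos'],s['eef_rot']))
out=[]
for sg in itertools.product((1,-1),repeat=4):
  for o7 in (0,1.57,3.14,-1.57):
    def chain(q,p):
        return R.from_euler('ZYZYZYZ',[sg[0]*q[0]+p[0],q[1]+p[4],sg[1]*q[2]+p[1],q[3]+p[5],sg[2]*q[4]+p[2],q[5]+p[6],sg[3]*q[6]+p[3]])
    f=lambda p:np.r_[np.concatenate([(chain(q,p).inv()*R.from_quat(Q)).as_rotvec() for q,P,Q in kin.D]),1e-4*p]
    o=least_squares(f,[0,0,0,o7,0,0,0]); out.append((o.cost,sg,o7,o.x.round(3).tolist()))
out.sort(key=lambda t:t[0])
for t in out[:4]: print(t)
E
```

```text
Traceback (most recent call last):
  File "scipy/spatial/transform/_rotation.pyx", line 1413, in scipy.spatial.transform._rotation.Rotation.from_euler
ValueError: Expected axis specification to be a non-empty string of upto 3 characters, got ZYZYZYZ
```

```bash
cat >> kin.py <<'E'
import pickle,os
LO=np.array([-3.01,-.46,-1.47,.13,-1,.04,-2.66]);HI=np.array([3.01,2.08,1.51,2.56,4.14,2.09,2.66])
if os.path.exists('k.pkl'): _,S,PP,_=pickle.load(open('k.pkl','rb'))
def ik(P,M,q0,reg=.01):
    def f(q):
        X,N=fk(q,PP,S); return np.r_[(X-P)*5,(N.inv()*M).as_rotvec(),reg*(q-q0)]
    q0=np.clip(q0,LO+.02,HI-.02); o=least_squares(f,q0,bounds=(LO,HI)); return o.x,np.abs(o.fun[:6]).max()
E
python3 - <<'E'
from h import *; import kin
s=r.get_state(); rng=np.random.default_rng(0); q0=s['q']
O=np.array([.599,-.0205,.048]);M,T=gauge(O,-.152)
Z=R.from_euler('z',np.pi)
cases={'g+':(O+M@[0,.0058,.0265],T),'g-':(O+M@[0,-.0058,.0265],T*Z),'g+h':(O+M@[0,.0058,.0865],T),'g-h':(O+M@[0,-.0058,.0865],T*Z),
'L0':([.437,-.107,.0215],down(.04)),'Lpi':([.437,-.107,.0215],down(.04+np.pi)),'Lpi-':([.437,-.107,.0215],down(.04-np.pi))}
for n,(P,TT) in cases.items():
    sol=[]
    for i in range(40):
        q,e=kin.ik(P,TT,kin.LO+(kin.HI-kin.LO)*rng.random(7),1e-4)
        if e<.01: sol.append((np.abs(q-q0).max(),q))
    sol.sort(key=lambda t:t[0]); print(n,len(sol),[t[1].round(2).tolist() for t in sol[:3]])
E
```

```text
g+ 26 [[0.55, 1.61, -1.45, 2.32, 2.29, 1.66, -1.89], [0.55, 1.61, -1.45, 2.32, 2.29, 1.67, -1.89], [0.55, 1.61, -1.46, 2.32, 2.29, 1.67, -1.89]]
g- 27 [[0.58, 1.62, -1.46, 2.33, 2.29, 1.66, 1.28], [0.57, 1.56, -1.39, 2.33, 2.29, 1.59, 1.21], [0.57, 1.56, -1.39, 2.33, 2.29, 1.59, 1.21]]
g+h 25 [[0.52, 1.47, -1.46, 2.43, 2.16, 1.67, -2.05], [0.52, 1.46, -1.46, 2.43, 2.16, 1.66, -2.05], [0.52, 1.46, -1.45, 2.43, 2.16, 1.65, -2.06]]
g-h 26 [[0.54, 1.41, -1.39, 2.44, 2.18, 1.58, 1.06], [0.54, 1.41, -1.39, 2.44, 2.18, 1.58, 1.06], [0.52, 1.32, -1.27, 2.44, 2.21, 1.46, 0.97]]
L0 12 [[0.19, 0.96, -0.05, 2.22, 2.26, 0.04, 2.66], [0.19, 0.96, -0.05, 2.22, 2.26, 0.04, 2.66], [0.19, 0.96, -0.05, 2.22, 2.26, 0.04, 2.66]]
Lpi 19 [[0.66, 1.18, -0.88, 2.22, 1.65, 0.79, 0.19], [0.75, 1.31, -1.1, 2.21, 1.65, 1.04, 0.21], [0.76, 1.33, -1.13, 2.21, 1.65, 1.07, 0.21]]
Lpi- 24 [[0.73, 1.28, -1.05, 2.22, 1.65, 0.98, 0.2], [0.63, 1.15, -0.81, 2.22, 1.65, 0.73, 0.18], [0.63, 1.14, -0.81, 2.22, 1.65, 0.72, 0.18]]
```

```bash
cat >> kin.py <<'E'
def plan(qs,s,n,skip=1):
    "rows: tool-relative turn/shift along joint path through list qs, anchored at measured state s"
    pts=np.array([s['q']]+list(qs)); seg=np.r_[0,np.cumsum([np.abs(np.diff(pts,axis=0)[i]).max() for i in range(len(pts)-1)])]
    X0,M0=fk(s['q'],PP,S); last=M0
    for k in range(1,n+1):
        q=np.array([np.interp(seg[-1]*k/n,seg,pts[:,j]) for j in range(7)])
        X,M=fk(q,PP,S); 
        print([round(float(v),2) for v in (M0.inv()*M).as_rotvec()],[round(float(v),3) for v in M0.inv().apply(X-X0)],'| pos',X.round(3),'step',round((last.inv()*M).magnitude(),2)); last=M
E
python3 - <<'E'
from h import *; import kin
s=r.get_state()
O=np.array([.599,-.0205,.048]);M,T=gauge(O,-.152);Z=R.from_euler('z',np.pi)
q,e=kin.ik(O+M@[0,-.0058,.1265],T*Z,np.array([.2,.9,-.7,2.3,2.4,.8,.8]),.003)
print(q.round(2),e)
# model bias check
print(kin.fk(s['q'],kin.PP,kin.S)[0]-s['tool_pos'])
via=.5*(s['q']+q); via[5]=max(via[5],.6)
kin.plan([via,q],s,20)
E
```

```text
[ 0.31  0.92 -0.74  2.51  2.42  1.01  0.53] 8.514491933203837e-06
[-0.00155956 -0.00749435 -0.00263672]
[0.1, 0.05, -0.16] [0.012, -0.041, 0.008] | pos [0.605 0.021 0.204] step 0.19
[0.2, 0.1, -0.32] [0.02, -0.084, 0.012] | pos [0.571 0.034 0.181] step 0.19
[0.3, 0.16, -0.48] [0.022, -0.127, 0.011] | pos [0.533 0.041 0.161] step 0.19
[0.39, 0.21, -0.63] [0.018, -0.168, 0.006] | pos [0.494 0.043 0.146] step 0.19
[0.49, 0.26, -0.79] [0.008, -0.206, -0.002] | pos [0.456 0.039 0.136] step 0.19
[0.58, 0.31, -0.96] [-0.007, -0.238, -0.012] | pos [0.42 0.03 0.13] step 0.19
[0.65, 0.35, -1.12] [-0.027, -0.265, -0.022] | pos [0.389 0.015 0.127] step 0.19
[0.72, 0.38, -1.29] [-0.049, -0.285, -0.031] | pos [ 0.363 -0.004  0.127] step 0.18
[0.78, 0.41, -1.46] [-0.074, -0.298, -0.038] | pos [ 0.345 -0.025  0.128] step 0.18
[0.82, 0.43, -1.64] [-0.099, -0.303, -0.041] | pos [ 0.335 -0.048  0.13 ] step 0.18
[0.83, 0.44, -1.81] [-0.118, -0.301, -0.038] | pos [ 0.335 -0.068  0.13 ] step 0.17
[0.82, 0.43, -1.99] [-0.133, -0.293, -0.032] | pos [ 0.341 -0.085  0.128] step 0.17
[0.79, 0.42, -2.17] [-0.144, -0.281, -0.022] | pos [ 0.355 -0.098  0.126] step 0.17
[0.74, 0.39, -2.34] [-0.148, -0.266, -0.01] | pos [ 0.373 -0.106  0.124] step 0.17
[0.66, 0.34, -2.51] [-0.146, -0.247, 0.003] | pos [ 0.396 -0.108  0.121] step 0.17
[0.56, 0.28, -2.67] [-0.136, -0.225, 0.015] | pos [ 0.422 -0.102  0.12 ] step 0.17
[0.43, 0.19, -2.82] [-0.119, -0.202, 0.025] | pos [ 0.449 -0.09   0.121] step 0.17
[0.28, 0.09, -2.95] [-0.096, -0.178, 0.031] | pos [ 0.477 -0.071  0.126] step 0.17
[0.1, -0.04, -3.05] [-0.067, -0.154, 0.031] | pos [ 0.503 -0.046  0.136] step 0.17
[-0.1, -0.18, -3.12] [-0.034, -0.13, 0.024] | pos [ 0.526 -0.015  0.152] step 0.18
```

Request:
jog_arm:
  turn:
    - [0.1,0.05,-0.16]
    - [0.2,0.1,-0.32]
    - [0.3,0.16,-0.48]
    - [0.39,0.21,-0.63]
    - [0.49,0.26,-0.79]
    - [0.58,0.31,-0.96]
    - [0.65,0.35,-1.12]
    - [0.72,0.38,-1.29]
    - [0.78,0.41,-1.46]
    - [0.82,0.43,-1.64]
  translation:
    - [0.012,-0.041,0.005]
    - [0.02,-0.084,0.004]
    - [0.022,-0.127,0]
    - [0.018,-0.168,-0.008]
    - [0.008,-0.206,-0.02]
    - [-0.007,-0.238,-0.03]
    - [-0.027,-0.265,-0.04]
    - [-0.049,-0.285,-0.05]
    - [-0.074,-0.298,-0.058]
    - [-0.099,-0.303,-0.061]
  grip: [1,1,1,1,1,1,1,1,1,1]

```text
clock: 9.07
tool_pos: [0.3281, -0.039, 0.1459]
eef_rot: [0.04, 0.978, -0.133, -0.155]
contact_force: [-0.5, -0.5, -0.5]
opening: 0.122
finger_force: 30.0
```

```bash
python3 - <<'E'
from h import *; import kin
s=r.get_state()
print(s['q'].round(2),s['tool_pos'],s['opening'],R.from_quat(s['eef_rot']).as_matrix().round(2).tolist(), kin.fk(s['q'],kin.PP,kin.S)[0]-s['tool_pos'])
O=np.array([.599,-.0205,.048]);M,T=gauge(O,-.152);Z=R.from_euler('z',np.pi)
for q0 in ([.2,.9,-.7,2.3,2.4,.8,.8],s['q']):
    q,e=kin.ik(O+M@[0,-.0058,.1265],T*Z,np.array(q0),.003); print(q.round(2),e)
    kin.plan([q],s,12)
E
```

```text
[-0.41  0.76  0.35  2.28 -0.05  0.48  1.43] [ 0.32807   -0.039043   0.1458994] 0.12166625049895483 [[-0.95, 0.04, -0.31], [0.12, 0.96, -0.25], [0.29, -0.27, -0.92]] [-0.00355973  0.0172497  -0.00311554]
[ 0.31  0.92 -0.74  2.51  2.42  1.01  0.53] 8.514491933203837e-06
[0.06, 0.08, -0.14] [0.024, -0.017, 0.011] | pos [ 0.298 -0.038  0.145] step 0.17
[0.11, 0.14, -0.28] [0.039, -0.038, 0.018] | pos [ 0.28  -0.058  0.148] step 0.16
[0.17, 0.17, -0.42] [0.044, -0.06, 0.023] | pos [ 0.273 -0.08   0.15 ] step 0.16
[0.24, 0.17, -0.56] [0.039, -0.08, 0.027] | pos [ 0.276 -0.101  0.15 ] step 0.15
[0.3, 0.15, -0.7] [0.024, -0.096, 0.03] | pos [ 0.288 -0.119  0.147] step 0.15
[0.36, 0.09, -0.83] [-0.0, -0.106, 0.031] | pos [ 0.31  -0.131  0.14 ] step 0.15
[0.41, -0.0, -0.95] [-0.031, -0.107, 0.03] | pos [ 0.339 -0.136  0.132] step 0.16
[0.45, -0.13, -1.06] [-0.066, -0.098, 0.025] | pos [ 0.374 -0.13   0.124] step 0.17
[0.49, -0.28, -1.15] [-0.102, -0.081, 0.014] | pos [ 0.413 -0.115  0.119] step 0.18
[0.51, -0.46, -1.22] [-0.136, -0.055, -0.006] | pos [ 0.453 -0.09   0.119] step 0.19
[0.52, -0.
[... 509 characters left out ...]
] | pos [ 0.267 -0.095  0.148] step 0.16
[0.28, 0.18, -0.73] [0.033, -0.09, 0.035] | pos [ 0.278 -0.113  0.144] step 0.16
[0.33, 0.13, -0.87] [0.009, -0.099, 0.037] | pos [ 0.299 -0.125  0.136] step 0.16
[0.38, 0.03, -0.99] [-0.021, -0.1, 0.037] | pos [ 0.328 -0.13   0.127] step 0.16
[0.43, -0.09, -1.1] [-0.057, -0.092, 0.033] | pos [ 0.364 -0.125  0.118] step 0.17
[0.47, -0.25, -1.19] [-0.095, -0.075, 0.021] | pos [ 0.404 -0.11   0.112] step 0.18
[0.5, -0.44, -1.25] [-0.131, -0.049, 0.0] | pos [ 0.446 -0.085  0.114] step 0.19
[0.51, -0.65, -1.29] [-0.163, -0.019, -0.032] | pos [ 0.488 -0.053  0.126] step 0.2
[0.52, -0.89, -1.29] [-0.187, 0.012, -0.077] | pos [ 0.526 -0.015  0.152] step 0.22
```

Request:
jog_arm:
  turn:
    - [0.06,0.08,-0.14]
    - [0.11,0.14,-0.28]
    - [0.17,0.17,-0.42]
    - [0.24,0.17,-0.56]
    - [0.3,0.15,-0.7]
    - [0.36,0.09,-0.83]
  translation:
    - [0.024,-0.017,0.011]
    - [0.039,-0.038,0.018]
    - [0.044,-0.06,0.023]
    - [0.039,-0.08,0.027]
    - [0.024,-0.096,0.025]
    - [0,-0.106,0.02]
  grip: [1,1,1,1,1,1]

```text
clock: 9.82
tool_pos: [0.3186, -0.1454, 0.156]
eef_rot: [-0.377, 0.865, -0.225, -0.241]
contact_force: [1.1, -1.5, -0.7]
opening: 0.119
finger_force: 30.0
```

```bash
python3 - <<'E'
from h import *; import kin
s=r.get_state()
print(s['q'].round(2),s['tool_pos'],s['opening'],R.from_quat(s['eef_rot']).as_matrix().round(2).tolist(), kin.fk(s['q'],kin.PP,kin.S)[0]-s['tool_pos'])
O=np.array([.599,-.0205,.048]);M,T=gauge(O,-.152);Z=R.from_euler('z',np.pi)
q,e=kin.ik(O+M@[0,-.0058,.1265],T*Z,np.array([.2,.9,-.7,2.3,2.4,.8,.8]),.003); print(q.round(2),e)
kin.plan([q],s,10)
rel((O+M@[0,-.0058,.1265],T*Z))
E
```

```text
[-0.5   0.89  0.54  2.39  0.58  0.32  1.73] [ 0.31861318 -0.14536543  0.15600603] 0.11925863298759283 [[-0.6, -0.76, -0.25], [-0.54, 0.61, -0.57], [0.59, -0.21, -0.78]] [-0.01344365  0.01439807 -0.00665151]
[ 0.31  0.92 -0.74  2.51  2.42  1.01  0.53] 8.514491933203837e-06
[-0.03, 0.04, -0.1] [0.008, 0.011, 0.011] | pos [ 0.288 -0.135  0.144] step 0.11
[-0.03, 0.06, -0.2] [0.012, 0.014, 0.02] | pos [ 0.282 -0.14   0.139] step 0.1
[-0.0, 0.05, -0.29] [0.008, 0.008, 0.027] | pos [ 0.286 -0.145  0.132] step 0.09
[0.05, 0.01, -0.37] [-0.004, -0.003, 0.031] | pos [ 0.301 -0.148  0.123] step 0.1
[0.12, -0.06, -0.43] [-0.026, -0.017, 0.03] | pos [ 0.325 -0.144  0.113] step 0.12
[0.2, -0.16, -0.47] [-0.056, -0.033, 0.022] | pos [ 0.357 -0.134  0.104] step 0.14
[0.3, -0.29, -0.48] [-0.092, -0.05, 0.004] | pos [ 0.395 -0.115  0.099] step 0.16
[0.4, -0.45, -0.46] [-0.13, -0.066, -0.027] | pos [ 0.438 -0.087  0.102] step 0.19
[0.5, -0.64, -0.41] [-0.164, -0.081, -0.072] | pos [ 0.483 -0.053  0.119] step 0.21
[0.59, -0.84, -0.34] [-0.19, -0.096, -0.131] | pos [ 0.526 -0.015  0.152] step 0.23
turn [0.54, -0.833, -0.347] tr [-0.198, -0.0774, -0.1221]
```

Request:
jog_arm:
  turn:
    - [-0.03,0.04,-0.1]
    - [-0.03,0.06,-0.2]
    - [0,0.05,-0.29]
    - [0.05,0.01,-0.37]
    - [0.12,-0.06,-0.43]
    - [0.2,-0.16,-0.47]
    - [0.3,-0.29,-0.48]
  translation:
    - [0.008,0.011,0.011]
    - [0.015,0.012,0.015]
    - [0.014,0.006,0.017]
    - [0.006,-0.006,0.016]
    - [-0.01,-0.023,0.01]
    - [-0.038,-0.04,-0.001]
    - [-0.074,-0.056,-0.02]
  grip: [1,1,1,1,1,1,1]

```text
clock: 10.7
tool_pos: [0.3622, -0.1482, 0.1417]
eef_rot: [-0.598, 0.748, -0.206, -0.199]
contact_force: [-0.2, -0.9, -1.1]
opening: 0.127
finger_force: 30.0
```

```bash
python3 - <<'E'
from h import *; import kin
s=r.get_state()
print(s['q'].round(2),s['tool_pos'],s['opening'],R.from_quat(s['eef_rot']).as_matrix().round(2).tolist(), kin.fk(s['q'],kin.PP,kin.S)[0]-s['tool_pos'])
O=np.array([.599,-.0205,.048]);M,T=gauge(O,-.152);Z=R.from_euler('z',np.pi)
q,e=kin.ik(O+M@[0,-.0058,.1265],T*Z,np.array([.2,.9,-.7,2.3,2.4,.8,.8]),.003); print(q.round(2),e)
kin.plan([q],s,8)
rel((O+M@[0,-.0058,.1265],T*Z))
E
```

```text
[-0.44  0.87  0.47  2.44  1.52  0.21  1.29] [ 0.36217389 -0.14815673  0.14169369] 0.12690902109806462 [[-0.21, -0.98, -0.05], [-0.81, 0.2, -0.55], [0.54, -0.07, -0.84]] [-0.0123774   0.01187778 -0.00543505]
[ 0.31  0.92 -0.74  2.51  2.42  1.01  0.53] 8.514491933203837e-06
[-0.01, -0.01, -0.05] [-0.007, 0.004, 0.011] | pos [ 0.346 -0.136  0.122] step 0.05
[0.02, -0.04, -0.09] [-0.019, 0.0, 0.019] | pos [ 0.352 -0.131  0.11 ] step 0.05
[0.07, -0.08, -0.11] [-0.035, -0.011, 0.022] | pos [ 0.366 -0.122  0.099] step 0.07
[0.14, -0.15, -0.12] [-0.055, -0.029, 0.018] | pos [ 0.387 -0.108  0.092] step 0.1
[0.23, -0.24, -0.1] [-0.077, -0.053, 0.006] | pos [ 0.416 -0.089  0.09 ] step 0.13
[0.33, -0.34, -0.05] [-0.098, -0.082, -0.016] | pos [ 0.45  -0.065  0.098] step 0.15
[0.45, -0.46, 0.02] [-0.115, -0.114, -0.05] | pos [ 0.488 -0.04   0.117] step 0.18
[0.57, -0.59, 0.12] [-0.123, -0.148, -0.095] | pos [ 0.526 -0.015  0.152] step 0.21
turn [0.538, -0.58, 0.11] tr [-0.1365, -0.1347, -0.0893]
```

Request:
jog_arm:
  turn:
    - [0.07,-0.07,0.01]
    - [0.13,-0.14,0.03]
    - [0.2,-0.22,0.04]
    - [0.27,-0.29,0.055]
    - [0.34,-0.36,0.07]
    - [0.4,-0.43,0.08]
    - [0.47,-0.51,0.1]
    - [0.538,-0.58,0.11]
    - [0.538,-0.58,0.11]
    - [0.538,-0.58,0.11]
  translation:
    - [-0.017,-0.017,-0.011]
    - [-0.034,-0.034,-0.022]
    - [-0.051,-0.05,-0.033]
    - [-0.068,-0.067,-0.045]
    - [-0.085,-0.084,-0.056]
    - [-0.102,-0.101,-0.067]
    - [-0.119,-0.118,-0.078]
    - [-0.1365,-0.1347,-0.0893]
    - [-0.1365,-0.1347,-0.0893]
    - [-0.1365,-0.1347,-0.0893]
  grip: [1,1,1,1,1,1,1,1,1,1]

```text
clock: 11.95
tool_pos: [0.526, -0.0162, 0.1516]
eef_rot: [-0.621, 0.725, -0.228, 0.195]
contact_force: [-1.0, 0.2, -1.4]
opening: 0.122
finger_force: 30.0
```

```bash
python3 - <<'E'
from h import *
s=r.get_state();R0=R.from_quat(s['eef_rot']);print(s['tool_pos'],s['q'].round(2).tolist(),s['opening'])
O=np.array([.599,-.0205,.048]);M,T=gauge(O,-.152);T=T*R.from_euler('z',np.pi)
print('err',M.T@(s['tool_pos']-O)-[0,-.0058,.1265],(R0.inv()*T).as_rotvec())
im=snap('wrist','w4.png').copy()
for x,y,z in [(-23,39,16),(23,39,16),(-23,-39,16),(23,-39,16),(-23,49,16),(23,49,16),(-23,-49,16),(23,-49,16),(-35,-59,0),(51,-59,0),(51,59,0),(-35,59,0)]:
    u,v=proj('wrist',O+M@(np.array([x,y,z])/1e3)); cv2.circle(im,(int(round(u)),int(round(v))),2,(255,255,0),1)
cv2.imwrite('pics/w4m.png',cv2.resize(im[:,:,::-1],None,fx=1.56,fy=1.56))
for n in('gauge_face','cheek'): print(n,[(np.round(d['position'],4).tolist(),round(d['p'],2)) for d in models.place_of('wrist',n)[:2]])
rel((O+M@[0,-.0058,.0265],T))
E
```

```text
[ 0.52595627 -0.0161551   0.15156413] [0.08, 0.8, -0.4, 2.48, 2.53, 0.83, 0.31] 0.12163851129007688
err [-0.00028101 -0.00096514  0.00012523] [ 0.00264827 -0.0015575  -0.00152424]
gauge_face [([0.5948, -0.0185, 0.0509], 0.67)]
cheek [([0.6068, 0.0192, 0.0458], 0.62)]
turn [0.001, -0.001, -0.001] tr [-0.0006, 0.0004, 0.1003]
```

View pics/w4m.png

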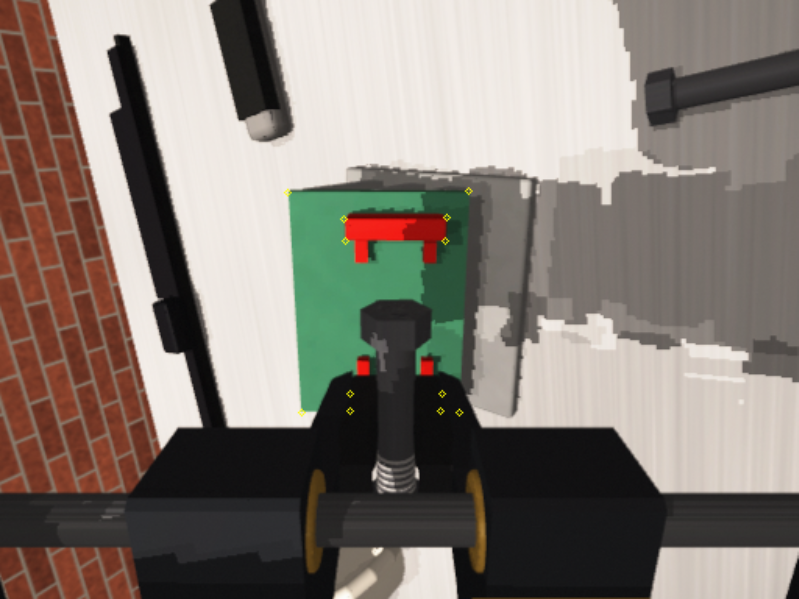

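The overlay matches the gauge to about 1 px (the −y cheek is at rows 214–240 in the enlarged picture). The bolt is square to the slot and centred, so I'll descend.

Request:
jog_arm:
  turn:
    - [0,0,0]
    - [0,0,0]
    - [0,0,0]
    - [0,0,0]
    - [0,0,0]
    - [0,0,0]
    - [0,0,0]
  translation:
    - [0,0,0.03]
    - [0,0,0.06]
    - [0,0,0.08]
    - [0,0,0.088]
    - [0,0,0.094]
    - [0,0,0.098]
    - [0,0,0.098]
  grip: [1,1,1,1,1,1,1]

```text
clock: 12.98
tool_pos: [0.5824, -0.0242, 0.072]
eef_rot: [-0.621, 0.724, -0.228, 0.196]
contact_force: [0.3, -0.8, -1.0]
opening: 0.123
finger_force: 30.0
```

```bash
python3 - <<'E'
from h import *
s=r.get_state();R0=R.from_quat(s['eef_rot']);print(s['tool_pos'],s['q'].round(2).tolist(),s['opening'],s['contact_force'])
O=np.array([.599,-.0205,.048]);M,T=gauge(O,-.152);T=T*R.from_euler('z',np.pi)
print('err',M.T@(s['tool_pos']-O)-[0,-.0058,.0265],(R0.inv()*T).as_rotvec())
im=snap('wrist','w5.png'); cv2.imwrite('pics/w5c.png',cv2.resize(im[60:330,100:420,::-1],None,fx=2,fy=2))
E
```

```text
[ 0.58237372 -0.02416807  0.07199879] [0.11, 0.99, -0.37, 2.33, 2.61, 0.86, 0.34] 0.1233886779180168 [ 0.26541266 -0.78005332 -1.04442824]
err [ 0.00075768 -0.00034325  0.00226659] [-9.45885956e-05  3.33163017e-04 -1.79166562e-03]
```

View pics/w5c.png

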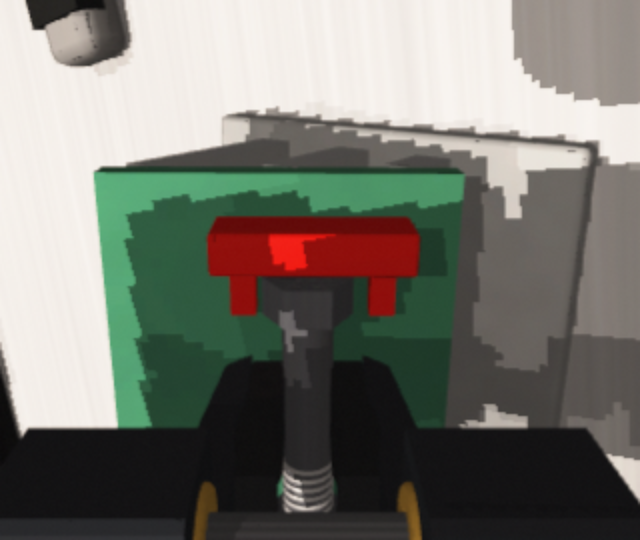

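The head is between the lips and clear of the cheek, with no contact force yet. The last ~2 mm comes next.

Request:
jog_arm:
  turn:
    - [0,0,0]
    - [0,0,0]
    - [0,0,0]
    - [0,0,0]
  translation:
    - [0,0,0.001]
    - [0,0,0.002]
    - [0,0,0.0025]
    - [0,0,0.0025]
  grip: [1,1,1,1]

```text
clock: 13.52
tool_pos: [0.5835, -0.0244, 0.0703]
eef_rot: [-0.621, 0.724, -0.228, 0.196]
contact_force: [-3.5, 1.1, 6.2]
opening: 0.124
finger_force: 30.0
```

Contact is about 7 N, square to the face. I'll seat it a little further, let go so it lies free for a moment, then regrip deeper and centred.

Request:
jog_arm:
  turn:
    - [0,0,0]
    - [0,0,0]
    - [0,0,0]
    - [0,0,0]
    - [0,0,0]
    - [0,0,0]
    - [0,0,0]
    - [0,0,0]
    - [0,0,0]
    - [0,0,0]
    - [0,0,0]
    - [0,0,0]
  translation:
    - [0,0,0.0007]
    - [0,0,0.0007]
    - [0,0,0.0007]
    - [0,0,0.0007]
    - [0,0,0.0007]
    - [-0.003,0,0.002]
    - [-0.006,0,0.0035]
    - [-0.006,0,0.0035]
    - [-0.006,0,0.0035]
    - [-0.006,0,0.0035]
    - [-0.006,0,0.0035]
    - [-0.006,0,0.0035]
  grip: [1,1,0.65,0.65,0.65,0.65,0.65,0.65,0.65,0.65,0.65,0.65]

```text
clock: 15.02
tool_pos: [0.5867, -0.0188, 0.0668]
eef_rot: [-0.621, 0.724, -0.228, 0.196]
contact_force: [0.1, -0.2, -0.2]
opening: 0.349
finger_force: 0.0
```

```bash
python3 - <<'E'
from h import *
s=r.get_state();print(s['tool_pos'],s['opening'],s['contact_force'])
O=np.array([.599,-.0205,.048]);M,T=gauge(O,-.152)
print('tcp in face',M.T@(s['tool_pos']-O))
im=snap('wrist','w6.png'); cv2.imwrite('pics/w6c.png',cv2.resize(im[60:330,100:420,::-1],None,fx=2,fy=2))
snap('top','t6.png'); print([np.round(M.T@(d['position']-O),4) for d in models.place_of('top','bolt_short_center')], [np.round(M.T@(d['position']-O),4) for d in models.place_of('wrist','bolt_short_center')])
E
```

```text
[ 0.58670727 -0.01884684  0.06684879] 0.3487729657522657 [ 0.13187182 -0.15820652 -0.17571077]
tcp in face [ 0.00065266 -0.00022721  0.02255312]
[] [array([-0.0053, -0.0058,  0.0075])]
```

View pics/w6c.png

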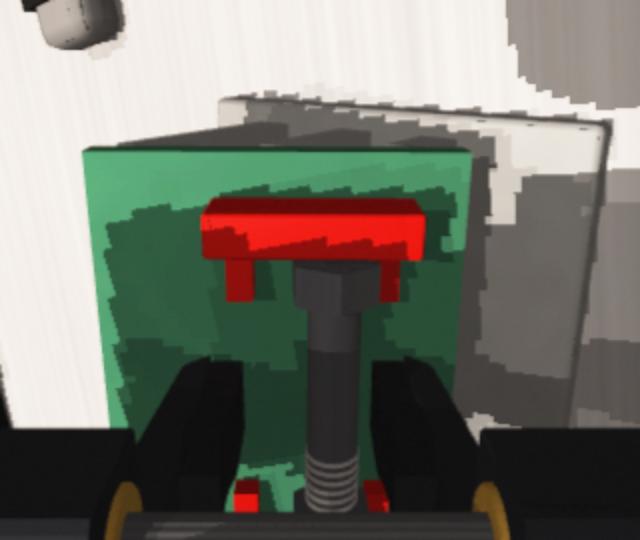

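The bolt lies freely in the slot against the lower lips, with its head (about (335,285) in the crop) inside the cheek. I'll regrip it with a 4.5 mm shift and lift square out.

Request:
jog_arm:
  turn:
    - [0,0,0]
    - [0,0,0]
    - [0,0,0]
    - [0,0,0]
    - [0,0,0]
    - [0,0,0]
    - [0,0,0]
    - [0,0,0]
    - [0,0,0]
  translation:
    - [0,0.0045,0.001]
    - [0,0.0045,0.001]
    - [0,0.0045,0.001]
    - [0,0.0045,0.001]
    - [0,0.0045,0.001]
    - [0,0.0045,-0.005]
    - [0,0.0045,-0.03]
    - [0,0.0045,-0.07]
    - [0,0.0045,-0.12]
  grip: [0.65,1,1,1,1,1,1,1,1]

```text
clock: 16.35
tool_pos: [0.5143, -0.0077, 0.1632]
eef_rot: [-0.62, 0.724, -0.228, 0.196]
contact_force: [1.3, -0.1, 0.4]
opening: 0.125
finger_force: 30.0
```

```bash
python3 - <<'E'
from h import *; import kin
s=r.get_state();print(s['tool_pos'],s['q'].round(2).tolist(),s['opening'],s['finger_force'])
for z in(.30,.10,.0265):
  for ty in (-.2,-.2+np.pi/2,-.2-np.pi/2,-.2+np.pi):
    q,e=kin.ik([.498,.324,z],down(ty),s['q'],.003); print(z,round(ty,2),q.round(2).tolist(),round(e,4))
E
```

```text
[ 0.51434817 -0.00774752  0.16324802] [0.05, 0.77, -0.41, 2.51, 2.51, 0.84, 0.29] 0.12451928174622247 29.998644590377808
0.3 -0.2 [-0.06, 1.0, -1.47, 1.74, 1.16, 1.42, 2.66] 0.1268
0.3 1.37 [-0.72, 0.49, 0.08, 2.18, 4.14, 0.04, 1.28] 0.3567
0.3 -1.77 [-0.05, 0.99, -1.4, 1.61, 1.0, 1.41, 1.39] 0.0
0.3 2.94 [-0.1, 0.85, -1.15, 1.61, 0.83, 1.23, -0.04] 0.0
0.1 -0.2 [-0.06, 1.4, -1.47, 1.8, 1.48, 1.44, 2.66] 0.0282
0.1 1.37 [-0.7, 0.85, 0.06, 2.06, 4.14, 0.04, 1.28] 0.1862
0.1 -1.77 [-0.12, 1.18, -1.12, 1.77, 1.25, 1.08, 1.24] 0.0
0.1 2.94 [-0.17, 1.1, -0.96, 1.77, 1.14, 0.94, -0.26] 0.0
0.0265 -0.2 [-0.07, 1.49, -1.38, 1.79, 1.58, 1.36, 2.66] 0.0212
0.0265 1.37 [-0.69, 0.99, 0.05, 1.99, 4.14, 0.04, 1.27] 0.1405
0.0265 -1.77 [-0.15, 1.27, -1.01, 1.77, 1.35, 0.98, 1.19] 0.0
0.0265 2.94 [-0.2, 1.2, -0.89, 1.77, 1.27, 0.86, -0.34] 0.0
```

```bash
python3 - <<'E'
from h import *; import kin
s=r.get_state()
q1,e=kin.ik([.498,.324,.12],down(-1.77),np.array([-.1,1.1,-1,1.75,1.2,1,1.1]),.003);print(q1.round(2),e)
kin.plan([q1],s,10)
rel(([.498,.324,.12],down(-1.77)))
E
```

```text
[-0.13  1.12 -1.07  1.76  1.17  1.04  1.29] 2.7888029268135977e-06
[0.01, 0.02, -0.0] [-0.024, -0.012, 0.016] | pos [0.542 0.016 0.168] step 0.02
[0.0, 0.04, -0.0] [-0.05, -0.019, 0.03] | pos [0.56  0.038 0.16 ] step 0.02
[-0.02, 0.05, 0.01] [-0.078, -0.021, 0.04] | pos [0.572 0.064 0.152] step 0.03
[-0.06, 0.06, 0.01] [-0.107, -0.017, 0.047] | pos [0.578 0.093 0.142] step 0.04
[-0.12, 0.07, 0.02] [-0.139, -0.008, 0.05] | pos [0.578 0.124 0.133] step 0.06
[-0.19, 0.07, 0.03] [-0.172, 0.006, 0.049] | pos [0.572 0.159 0.125] step 0.07
[-0.28, 0.06, 0.04] [-0.207, 0.024, 0.043] | pos [0.561 0.197 0.118] step 0.09
[-0.38, 0.04, 0.04] [-0.244, 0.044, 0.031] | pos [0.544 0.237 0.114] step 0.1
[-0.49, 0.01, 0.04] [-0.282, 0.067, 0.013] | pos [0.523 0.28  0.114] step 0.12
[-0.62, -0.04, 0.03] [-0.321, 0.089, -0.012] | pos [0.498 0.324 0.12 ] step 0.13
turn [-0.61, 0.015, 0.044] tr [-0.3253, 0.08, -0.0026]
```

Request:
jog_arm:
  turn:
    - [-0.03,0,0]
    - [-0.08,0,0.01]
    - [-0.14,0,0.01]
    - [-0.21,0.01,0.02]
    - [-0.29,0.01,0.02]
    - [-0.37,0.01,0.03]
    - [-0.45,0.01,0.03]
    - [-0.53,0.01,0.04]
    - [-0.61,0.015,0.044]
    - [-0.61,0.015,0.044]
    - [-0.61,0.015,0.044]
    - [-0.61,0.015,0.044]
  translation:
    - [-0.036,0.009,0]
    - [-0.072,0.018,0]
    - [-0.108,0.027,0]
    - [-0.145,0.036,0]
    - [-0.18,0.045,0]
    - [-0.217,0.054,0]
    - [-0.253,0.063,0]
    - [-0.289,0.071,-0.002]
    - [-0.325,0.08,-0.003]
    - [-0.325,0.08,-0.003]
    - [-0.325,0.08,-0.003]
    - [-0.325,0.08,-0.003]
  grip: [1,1,1,1,1,1,1,1,1,1,1,1]

```text
clock: 17.85
tool_pos: [0.4979, 0.3214, 0.1194]
eef_rot: [-0.633, 0.774, -0.002, -0.001]
contact_force: [-0.5, 0.1, -0.6]
opening: 0.125
finger_force: 30.0
```

```bash
python3 - <<'E'
from h import *
s=r.get_state();print(s['tool_pos'],s['q'].round(2).tolist(),s['opening'],s['finger_force'])
rel(([.498,.324,.0265],down(-1.77)))
E
```

```text
[0.49791095 0.32135454 0.11941119] [-0.35, 0.88, -0.53, 1.76, 0.68, 0.69, 1.68] 0.12549181008701593 29.998495280742645
turn [-0.002, -0.003, -0.0] tr [-0.0029, 0.0006, 0.0929]
```

Descend to just above the floor, check the contact force, then release.

Request:
jog_arm:
  turn:
    - [0,0,0]
    - [0,0,0]
    - [0,0,0]
    - [0,0,0]
    - [0,0,0]
    - [0,0,0]
    - [0,0,0]
  translation:
    - [0,0,0.04]
    - [0,0,0.075]
    - [0,0,0.088]
    - [0,0,0.091]
    - [0,0,0.0925]
    - [0,0,0.0935]
    - [0,0,0.0935]
  grip: [1,1,1,1,1,1,1]

```text
clock: 18.73
tool_pos: [0.4987, 0.3239, 0.0267]
eef_rot: [-0.633, 0.774, -0.0, 0.001]
contact_force: [-1.0, -0.7, -0.8]
opening: 0.123
finger_force: 30.0
```

Request:
jog_arm:
  turn:
    - [0,0,0]
    - [0,0,0]
    - [0,0,0]
    - [0,0,0]
  translation:
    - [0,0,0.001]
    - [0,0,0.002]
    - [0,0,0.0025]
    - [0,0,0.0025]
  grip: [1,1,1,1]

```text
clock: 19.23
tool_pos: [0.4986, 0.3239, 0.025]
eef_rot: [-0.633, 0.774, -0.001, 0.001]
contact_force: [-2.0, -2.2, 11.1]
opening: 0.123
finger_force: 30.0
```

Contact is 11 N, so the bolt is resting on the tray floor. I'll release it and lift.

Request:
jog_arm:
  turn:
    - [0,0,0]
    - [0,0,0]
    - [0,0,0]
    - [0,0,0]
    - [0,0,0]
    - [0,0,0]
    - [0,0,0]
    - [0,0,0]
  translation:
    - [0,0,-0.001]
    - [0,0,-0.001]
    - [0,0,-0.001]
    - [0,0,-0.01]
    - [0,0,-0.04]
    - [0,0,-0.09]
    - [0,0,-0.14]
    - [0,0,-0.16]
  grip: [0.6,0.6,0.6,0.6,0.6,0.5,0.4,0.4]

```text
clock: 20.23
tool_pos: [0.499, 0.3248, 0.1872]
eef_rot: [-0.633, 0.774, -0.0, 0.003]
contact_force: [0.1, 0.7, 0.4]
opening: 0.599
finger_force: 0.0
```

```bash
python3 - <<'E'
from h import *; import kin
s=r.get_state();print(s['tool_pos'],s['q'].round(2).tolist(),s['opening'])
snap('wrist','w7.png'); axis('wrist','bolt_short_center',.013)
snap('top','t7.png');print([(d['position'],d['p']) for d in models.place_of('top','bolt_short_center')+models.place_of('top','bolt_long_center')])
axis('top','bolt_long_center',.009)
q1,e=kin.ik([.437,-.107,.15],down(-3.1),np.array([.6,1.1,-.8,2.3,1.65,.7,.2]),.003);print(q1.round(2),e)
kin.plan([q1],s,14)
rel(([.437,-.107,.15],down(-3.1)))
E
```

```text
[0.49898221 0.32475682 0.18718493] [-0.31, 0.8, -0.61, 1.72, 0.6, 0.81, 1.74] 0.5989417135127468
wrist bolt_short_center 0.83 1132 mean [0.5038 0.3212] mid [0.5041 0.3227] yaw 1.365 len 0.075
[([0.5005, 0.3211, 0.0127], 0.71), ([0.4358, -0.1042, 0.0034], 0.68)]
top bolt_long_center 0.68 180 mean [ 0.4359 -0.1058] mid [ 0.4351 -0.1058] yaw 0.027 len 0.098
[ 0.73  0.92 -1.03  2.2   1.23  0.82  0.49] 1.1118785258322557e-05
[-0.0, 0.02, 0.1] [0.035, -0.015, 0.007] | pos [0.508 0.285 0.194] step 0.1
[-0.01, 0.03, 0.2] [0.07, -0.027, 0.014] | pos [0.512 0.248 0.187] step 0.1
[-0.01, 0.04, 0.29] [0.104, -0.037, 0.019] | pos [0.515 0.212 0.181] step 0.1
[-0.01, 0.05, 0.39] [0.139, -0.045, 0.025] | pos [0.516 0.177 0.176] step 0.1
[-0.01, 0.06, 0.48] [0.172, -0.051, 0.029] | pos [0.514 0.143 0.171] step 0.09
[-0.01, 0.06, 0.58] [0.205, -0.055, 0.033] | pos [0.511 0.11  0.167] step 0.09
[-0.01, 0.06, 0.67] [0.237, -0.057, 0.037] | pos [0.506 0.078 0.163] step 0.09
[-0.01, 0.06, 0.76] [0.268, -0.057, 0.04] | pos [0.5   0.048 0.16 ] step 0.09
[-0.01, 0.06, 0.86] [0.298, -0.055, 0.043] | pos [0.492 0.019 0.157] step 0.09
[-0.01, 0.05, 0.95] [0.327, -0.053, 0.045] | pos [ 0.483 -0.009  0.155] step 0.09
[-0.0, 0.04, 1.04] [0.356, -0.048, 0.046] | pos [ 0.473 -0.036  0.153] step 0.09
[-0.0, 0.03, 1.13] [0.382, -0.043, 0.048] | pos [ 0.462 -0.061  0.151] step 0.09
[0.0, 0.02, 1.23] [0.408, -0.036, 0.049] | pos [ 0.45  -0.085  0.151] step 0.09
[0.01, 0.0, 1.32] [0.433, -0.028, 0.049] | pos [ 0.437 -0.107  0.15 ] step 0.09
turn [-0.001, -0.002, 1.33] tr [0.4334, -0.0256, 0.033]
```

Request:
jog_arm:
  turn:
    - [0,0.02,0.1]
    - [0,0.03,0.2]
    - [0,0.04,0.29]
    - [0,0.05,0.39]
    - [0,0.06,0.48]
    - [0,0.06,0.58]
    - [0,0.06,0.67]
    - [0,0.06,0.76]
    - [0,0.06,0.86]
    - [0,0.05,0.95]
    - [0,0.04,1.04]
    - [0,0.03,1.13]
    - [0,0.02,1.23]
    - [0,0,1.33]
    - [0,0,1.33]
    - [0,0,1.33]
  translation:
    - [0.035,-0.015,0]
    - [0.07,-0.027,0]
    - [0.104,-0.037,0]
    - [0.139,-0.045,0]
    - [0.172,-0.051,0]
    - [0.205,-0.055,0]
    - [0.237,-0.057,0]
    - [0.268,-0.057,0]
    - [0.298,-0.055,0.005]
    - [0.327,-0.053,0.01]
    - [0.356,-0.048,0.015]
    - [0.382,-0.043,0.02]
    - [0.408,-0.036,0.03]
    - [0.433,-0.026,0.033]
    - [0.433,-0.026,0.033]
    - [0.433,-0.026,0.033]
  grip: [0.4,0.4,0.4,0.4,0.4,0.4,0.4,0.4,0.4,0.4,0.4,0.4,0.3,0.3,0.3,0.3]

```text
clock: 22.52
tool_pos: [0.4387, -0.1049, 0.1501]
eef_rot: [-0.022, 1.0, 0.001, 0.0]
contact_force: [-0.1, -0.6, -0.5]
opening: 0.698
finger_force: 0.0
```

```bash
python3 - <<'E'
from h import *; import kin
s=r.get_state();print(s['tool_pos'],s['q'].round(2).tolist(),s['opening'],R.from_quat(s['eef_rot']).as_matrix().round(3).tolist())
snap('wrist','w8.png'); axis('wrist','bolt_long_center',.009); print([(d['position'],d['p']) for d in models.place_of('wrist','bolt_long_center')])
q,e=kin.ik([.437,-.107,.0215],down(-3.1),s['q'],.003);print(q.round(2),e)
E
```

```text
[ 0.43871997 -0.10488589  0.15014449] [0.27, 0.67, -0.22, 2.17, 0.43, 0.33, 1.3] 0.6978578895783211 [[-0.999, -0.044, 0.001], [-0.044, 0.999, 0.001], [-0.001, 0.001, -1.0]]
wrist bolt_long_center 0.74 2201 mean [ 0.4365 -0.1045] mid [ 0.439  -0.1044] yaw 0.049 len 0.104
[([0.4335, -0.0993, 0.0075], 0.96)]
[ 0.44  1.02 -0.45  2.22  1.67  0.38  0.13] 0.00010122370645188904
```

Request:
jog_arm:
  turn:
    - [0,0,0]
    - [0,0,0]
    - [0,0,0]
    - [0,0,0]
    - [0,0,0]
    - [0,0,0]
    - [0,0,0]
    - [0,0,0]
    - [0,0,0]
    - [0,0,0]
    - [0,0,0]
    - [0,0,0]
  translation:
    - [0.0015,0,0.015]
    - [0.0015,0,0.03]
    - [0.0015,0,0.045]
    - [0.0015,0,0.06]
    - [0.0015,0,0.075]
    - [0.0015,0,0.09]
    - [0.0015,0,0.1]
    - [0.0015,0,0.11]
    - [0.0015,0,0.12]
    - [0.0015,0,0.127]
    - [0.0015,0,0.127]
    - [0.0015,0,0.127]
  grip: [0.3,0.3,0.3,0.3,0.3,0.3,0.3,0.3,0.3,0.3,0.3,0.3]

```text
clock: 24.18
tool_pos: [0.4372, -0.1052, 0.0232]
eef_rot: [-0.022, 1.0, 0.001, 0.0]
contact_force: [-0.1, -0.0, -0.5]
opening: 0.699
finger_force: 0.0
```

```bash
python3 - <<'E'
from h import *
s=r.get_state();print(s['tool_pos'],s['q'].round(2).tolist(),R.from_quat(s['eef_rot']).as_matrix().round(3).tolist())
E
```

```text
[ 0.43715843 -0.10524949  0.02316509] [0.25, 0.95, -0.19, 2.22, 1.69, 0.16, 0.07] [[-0.999, -0.044, 0.001], [-0.044, 0.999, 0.001], [-0.001, 0.001, -1.0]]
```

Request:
jog_arm:
  turn:
    - [0,0,0]
    - [0,0,0]
    - [0,0,0]
    - [0,0,0]
    - [0,0,0]
    - [0,0,0]
    - [0,0,0]
    - [0,0,0]
    - [0,0,0]
    - [0,0,0]
  translation:
    - [0,0,0]
    - [0,0,0]
    - [0,0,0]
    - [0,0,0]
    - [0,0,0]
    - [0,0,0]
    - [0,0,-0.01]
    - [0,0,-0.04]
    - [0,0,-0.08]
    - [0,0,-0.12]
  grip: [1,1,1,1,1,1,1,1,1,1]

```text
clock: 25.42
tool_pos: [0.4356, -0.1058, 0.1441]
eef_rot: [-0.021, 1.0, 0.0, -0.001]
contact_force: [0.8, -0.6, -2.4]
opening: 0.126
finger_force: 30.0
```

```bash
python3 - <<'E'
from h import *; import kin
s=r.get_state();print(s['tool_pos'],s['q'].round(2).tolist(),s['opening'],s['finger_force'])
for ty in(-1.8,1.34):
  for z in(.12,.027):
    q,e=kin.ik([.505,-.305,z],down(ty),s['q'],.003);print(ty,z,q.round(2).tolist(),round(e,4))
  rel(([.505,-.305,.12],down(ty)))
E
```

```text
[ 0.43558742 -0.10584914  0.14412436] [0.47, 0.73, -0.54, 2.17, 0.86, 0.47, 0.86] 0.12600436026936798 29.99942421913147
-1.8 0.12 [0.91, 1.01, -0.84, 1.78, 1.01, 0.85, 2.49] 0.0
-1.8 0.027 [0.84, 1.12, -0.7, 1.78, 1.13, 0.7, 2.4] 0.0
turn [0.002, -0.002, -1.3] tr [-0.0611, -0.2019, 0.0238]
1.34 0.12 [0.56, 0.85, -0.18, 1.78, 0.27, 0.53, -0.01] 0.0
1.34 0.027 [0.52, 1.0, -0.11, 1.79, 0.26, 0.36, 0.0] 0.0
turn [-0.002, -0.003, 1.844] tr [-0.0611, -0.2019, 0.0238]
```

Request:
jog_arm:
  turn:
    - [0,0,0.17]
    - [0,0,0.34]
    - [0,0,0.51]
    - [0,0,0.68]
    - [0,0,0.85]
    - [0,0,1.02]
    - [0,0,1.19]
    - [0,0,1.36]
    - [0,0,1.53]
    - [0,0,1.7]
    - [0,0,1.844]
    - [0,0,1.844]
    - [0,0,1.844]
    - [0,0,1.844]
  translation:
    - [-0.005,-0.018,0]
    - [-0.011,-0.037,0]
    - [-0.017,-0.055,0]
    - [-0.022,-0.073,0]
    - [-0.028,-0.092,0]
    - [-0.033,-0.11,0]
    - [-0.039,-0.128,0]
    - [-0.044,-0.147,0]
    - [-0.05,-0.165,0.005]
    - [-0.055,-0.183,0.015]
    - [-0.061,-0.202,0.024]
    - [-0.061,-0.202,0.024]
    - [-0.061,-0.202,0.024]
    - [-0.061,-0.202,0.024]
  grip: [1,1,1,1,1,1,1,1,1,1,1,1,1,1]

```text
clock: 27.18
tool_pos: [0.5058, -0.3041, 0.1198]
eef_rot: [0.783, 0.622, 0.001, -0.0]
contact_force: [0.7, 0.0, -1.3]
opening: 0.127
finger_force: 30.0
```

```bash
python3 - <<'E'
from h import *
s=r.get_state();print(s['tool_pos'],s['q'].round(2).tolist(),s['opening'])
snap('wrist','w9.png');print([(d['position'],d['p']) for d in models.place_of('wrist','tray_long')])
rel(([.505,-.305,.0272],down(1.34)))
E
```

```text
[ 0.505826   -0.30412785  0.11981336] [0.56, 0.83, -0.17, 1.78, 0.25, 0.55, 0.01] 0.12683246274554646
[([0.5082, -0.3045, -0.0002], 0.67)]
turn [0.001, -0.001, 0.001] tr [-0.0007, -0.0009, 0.0926]
```

View pics/w9.png

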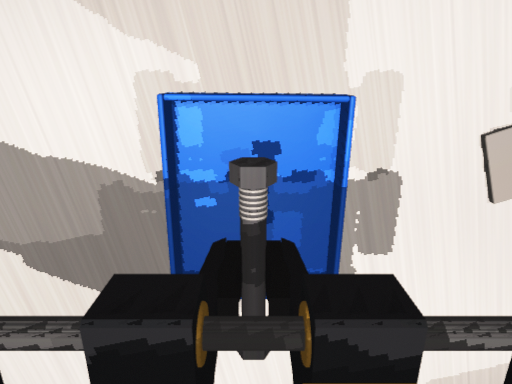

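The long bolt is centred over the blue tray and parallel to its long side (nut at about (253,170)). I'll lower it.

Request:
jog_arm:
  turn:
    - [0,0,0]
    - [0,0,0]
    - [0,0,0]
    - [0,0,0]
    - [0,0,0]
    - [0,0,0]
    - [0,0,0]
    - [0,0,0]
  translation:
    - [0,0,0.04]
    - [0,0,0.075]
    - [0,0,0.088]
    - [0,0,0.091]
    - [0,0,0.0925]
    - [0,0,0.0935]
    - [0,0,0.0935]
    - [0,0,0.0935]
  grip: [1,1,1,1,1,1,1,1]

```text
clock: 28.28
tool_pos: [0.5068, -0.3057, 0.0275]
eef_rot: [0.784, 0.621, 0.001, 0.001]
contact_force: [-1.6, 1.5, 5.6]
opening: 0.126
finger_force: 30.0
```

Request:
jog_arm:
  turn:
    - [0,0,0]
    - [0,0,0]
    - [0,0,0]
    - [0,0,0]
    - [0,0,0]
    - [0,0,0]
    - [0,0,0]
    - [0,0,0]
    - [0,0,0]
    - [0,0,0]
  translation:
    - [0,0,0.0005]
    - [0,0,0.0005]
    - [0,0,0]
    - [0,0,0]
    - [0,0,0]
    - [0,0,-0.01]
    - [0,0,-0.04]
    - [0,0,-0.1]
    - [0,0,-0.15]
    - [0,0,-0.17]
  grip: [1,1,0.6,0.6,0.6,0.6,0.6,0.5,0.5,0.5]

```text
clock: 29.52
tool_pos: [0.5071, -0.3059, 0.1999]
eef_rot: [0.784, 0.621, 0.001, 0.003]
contact_force: [0.2, 0.3, -0.1]
opening: 0.504
finger_force: 0.0
```

```bash
python3 - <<'E'
from h import *
s=r.get_state();print(s['tool_pos'],s['opening'],s['finger_force'])
snap('wrist','w10.png'); axis('wrist','bolt_long_center',.013)
snap('side','s10.png');im=snap('top','t10.png')
for n in('bolt_short_center','bolt_long_center','gauge_face','scraper','funnel','mug','tray_short','tray_long'):
    print(n,[(np.round(d['position'],3).tolist(),round(d['p'],2)) for d in models.place_of('top',n)[:1]])
a=im[170:260,110:410,::-1]; b=cv2.imread('pics/s10.png'); w=cv2.imread('pics/w10.png')
cv2.imwrite('pics/fin.png',np.vstack([cv2.resize(a,(760,228)),np.hstack([cv2.resize(b,(380,285)),cv2.resize(w,(380,285))])]))
E
```

```text
[ 0.50710074 -0.30592071  0.19988009] 0.5041286073101957 0.0
wrist bolt_long_center 0.62 1536 mean [ 0.5081 -0.3052] mid [ 0.5076 -0.3072] yaw 1.337 len 0.101
bolt_short_center [([0.502, 0.32, 0.015], 0.68)]
bolt_long_center [([0.507, -0.305, 0.009], 0.74)]
gauge_face [([0.599, -0.02, 0.046], 0.79)]
scraper [([0.723, -0.239, 0.0], 0.76)]
funnel [([0.7, 0.336, -0.001], 0.83)]
mug [([0.695, 0.188, -0.003], 0.67)]
tray_short [([0.5, 0.32, 0.0], 0.83)]
tray_long [([0.504, -0.308, -0.003], 0.68)]
```

View pics/fin.png

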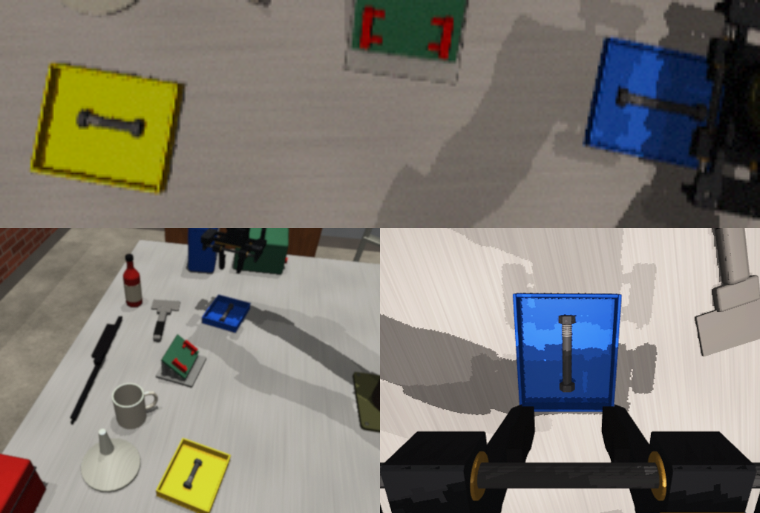

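Both bolts lie flat in their trays: the short one at about (110,122) in the top panel, the long one at (567,352) in the wrist panel. The bystanders have not moved and the gripper is clear, so I'm handing in.

```bash
python3 -c "
from plant import r
print(r.finish_job())"
```

```text
the job is handed in; nothing more can be done
None
```

The job is handed in at about 30 s: the short bolt lay flat and free in the gauge slot between the cheeks and is now flat in the yellow tray, the long bolt is flat in the blue tray, and nothing else moved.

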